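# Seat a tile in the clamping board and lock the toggle clamp

## Robot

A 6-joint arm with a two-finger parallel gripper is mounted at the origin on a cart in front of the work surface, level with it; the furniture and walls round the work are solid. World frame = base frame: x ahead of the robot, y to its left, z up, the work surface at z = 0. Lengths are in m, angles in rad, forces in N, time in s.
With the tool pointing down it reaches from about 0.425 to 0.95 m from the base axis. Payload 14.7 kg.
Tool frame: the origin (TCP) lies midway between the tips of the shut fingers; the grasp point (between the pads) lies 19 mm behind it; z points along the fingers, y is the line along which they close (so a half turn about z gives the same grasp; the last joint's range is limited). The gripper opens to 85 mm and grips with 20 to 120 N. Pads are 22 mm wide; open, the fingers measure 114 mm over their backs; the gripper's body (76 mm by 85 mm) begins 54 mm behind the grasp point. The pads swing forward as they close: fully open they stand 13 mm farther back than shut.
Start: joints at [1.151, 0.48, 1.596, -0, 1.065, -0.047], TCP at [0.237, 0.605, 0.231] pointing down, gripper open.
Joint ranges: [-2.75, 2.75], [-0.82, 2.05], [0.23, 2.67], [-1.56, 4.7], [0.09, 2.69], [-2.92, 2.92]. Speed limits (rad/s): [1.89, 1.89, 2.39, 3.01, 3.01, 3.01].

## Interface

Orientations are given as a unit quaternion [x, y, z, w].
In Python, from plant import env gives the robot as it stands.
- The arm moves only by the shell command python3 -m creep 'ROWS' [FORCE]. ROWS is JSON, a list of rows, each a list of 3 entries, a list of its own where there are three numbers: the shift along the tool's x, y, z normalised to -1 to 1, where 1 is 0.15 m, then the turn, a rotation vector about the tool's x, y, z normalised to -1 to 1, where 1 is 60 degrees, then the closure, from -1 (fully open) to 1 (shut), so that 0 is half open. In form: [[[x, y, z], [ax, ay, az], fingers], ...]. A call has 1 to 8 rows; each row is the pose to reach, as a shift and turn from the pose commanded when the call began, along the tool's axes at that moment; what a row does not reach only later rows make up. A row lasts 1/8 s, in which the tool goes at most 62.5 mm and 10.7 degrees, less where a joint would pass 70% of its speed; a pose out of reach is approached as far as the arm can. A call with a number of a shift or a turn outside -1 to 1 is refused whole. A call with a gripper value outside its range is refused whole. The fingers move at their own pace and stop on an object; FORCE is the grip in N (left out, the last holds). Time passes only in rows, so rows that repeat a pose let the fingers close. It gives the time, the measured TCP pose, the force, the opening and the grip force at its end, in the units of the state.
- env.get_state(): the state, without advancing time (a new reading comes with each control period).
- env.capture(name): name is "side" or "top"; returns a dict with "image" (480x640x3 uint8, red, green, blue), "fov_y" (degrees; the focal length in pixels is half the picture's height over the tangent of half this angle, whatever the lens; pixels are square), "cx", "cy" (the principal point, pixels), "k1" (the pictures are not rectified: a ray, as slopes to the right and down, at radius r is drawn at 1 + k1 r^2 times it, then the intrinsics apply), "origin" and "rotation" of the camera in the world. Camera axes: x right, y up, looking along -z (the intrinsics and any distortion apply to the point x, -y, -z); pixel columns grow to the right and rows downward; lengths in m; the calibration is good to about 2 mm. A picture is of the moment at which its call begins. There is no depth.
- env.sign_off(): hands the job in; it is judged then, once.
The state is a dict: "time_s": time; "joint_positions": joint angles; "joint_vel": joint speeds; "joint_torque": joint torques, N m; "ee_pos": TCP position; "ee_rot": TCP orientation; "contact_force": force on the tool from outside, world axes, zero at the start; "ft_torque": the same for the moment, N m; "opening": opening from 0.0 (shut) to 1.0 (fully open); "grip_force": force on a finger pad.
Only numpy, scipy, OpenCV 4.12 (cv2) and the standard library are available. Lean on these libraries where they do the work, as an engineer would, in place of code of your own. Each camera call takes 0.05 s, during which the arm holds its last target. There are 200 camera calls.

## Task

Get the stamped clay tile ready for drilling: push it across the clamping board into the corner of the two wooden fences until two of its edges lie flush against both, then push the toggle clamp's handle over and down past its dead point until it snaps into lock, with the rubber foot pressing on the tile. Use the fingertips only to push - nothing is to be picked up or lifted - and leave everything else on the table where it stands.

Things in the scene. Friction and masses are not known exactly. Their poses are not given: they have to be found in the camera images.
- clamp_board: Plywood board fixed to the table, 150 x 220 x 18 mm; in its frame x -120 to 30, y -200 to 20 mm, plus a tongue at +y that carries the clamp. Origin on the table below the inner corner of the fences. End fence: inner face x = 0, y -170 to -10 mm. Side fence: inner face y = 0, x -98 to -10 mm. Both 18 mm wide, 16 mm high. The clamp swings in the plane x = -41 mm.
- tile_center (a point): Centre (half-way up) of the stamped clay tile, 150 x 81 x 11 mm, 0.18 to 0.35 kg, loose on the board, its top 29 mm above the table. Its x axis lies along the long edges. Starts 12 to 26 mm short of the end fence and 15 to 38 mm short of the side fence, long edges along the board's y within 0.1 rad. Seated: centre at x = -41, y = -75 mm in the board's frame. Slides under a push of 1 to 4 N.
- tile: The same tile as a  origin at the centre of its underside; its own x and y axes are turned 22 degrees from its edges, so use tile_center for the direction of the edges.
- clamp_handle (a joint): Turn of the clamp's handle, rad: 0 = open (upright), 1.484 = locked on its stop (level, pointing along the board's +y, away from the tile). The sprung foot meets the tile at about 0.8; then the handle resists, most at about 1.0 (3 to 5 N at the grip); the dead point is at 1.284; past it the handle draws itself into lock. Let go earlier, it springs back to about 0.8.
- handle_pivot (a point): Centre of the handle's pivot pin, which runs along the board's x: fixed, 30.6 mm above the table, at x = -41, y = 85 mm in the board's frame.
- handle_press (a point): Point on the handle's black rubber grip (17 mm thick), 20 mm short of its round end, on the side that faces the tile when open and faces up when locked. 102 mm from the pivot; in the board's frame open at y = 57, z = 128 mm, locked at y = 180, z = 67 mm. Pushed here towards +y and then down along the arc, the clamp closes.
- foot_bottom (a point): Centre of the underside of the clamp's rubber foot (21 mm across). Clamp open: at y = -39, z = 54 mm in the board's frame, so the tile slides freely under it. Locked: on the tile, 30 mm inside its edge, pressing with about 35 N.
- clamp_foot: The same foot with its spindle, a part of the clamp; sprung, it gives up to 12 mm.
- cup_low: Bystander: low clay cup, 59 mm across, 31 mm high, loose, beyond the clamp. Origin at the centre of its underside.
- wooden_spoon: Bystander: clay-caked wooden spoon, 139 mm long, 14 mm high, loose, behind the end fence. Origin at the centre of its underside.
- tape_measure: Bystander: tape measure lying on its side, 106 x 85 x 43 mm, loose, on the right in front. Origin at the centre of its underside.
- matchbox: Bystander: matchbox, 51 x 62 x 15 mm, loose, beside the board on the side away from the clamp. Origin at the centre of its underside.
- clay_lump: Bystander: small dry lump of raw clay, 48 x 69 x 30 mm, loose, behind the end fence. Origin at the centre of its underside.
- case_corner (a point): Upper far right corner of the big teal case (fixed, 41 mm high) that lies between the robot and the board; from here its far edge runs to the left and 9 degrees towards the robot. Between it and the tile's near edge there are at least 40 mm for the fingers.
Things that resemble listed ones, but are neither listed nor needed, are in the scene too. Of the things that look like the tile, the larger one is meant.

How it is judged:
By the outcome, as a careful person would: the job done as asked, in the order asked, and still so for the second after the job is handed in, with the robot touching nothing.
It also fails if it takes over 54 s, if anything falls off the work surface, if the arm or the gripper's body presses on something with over 40 N, if the wrist force passes 120 N, or if a joint passes its speed limit or range.

## Working session

There is one attempt and no reset: what is moved stays moved. The work goes in short steps, Python scripts to look and compute and a shell command to move; the robot and the scene stay as the last step left them, time stands still between calls to the robot, and variables do not carry over. Pictures are saved under pics/ and viewed, at most 10 in all, crops included, and the job is handed in when it is done.

```bash
mkdir -p pics; ls; cat > h.py <<'E'
import numpy as np, cv2
from plant import env
def cam(n):
    c=env.capture(n); c={k:(np.array(v) if k in('origin','rotation','image') else v) for k,v in c.items()}
    f=240/np.tan(np.radians(c['fov_y'])/2); c['K']=np.array([[f,0,c['cx']],[0,f,c['cy']],[0,0,1]]); c['D']=np.array([c['k1'],0,0,0,0.]); return c
def ray(c,uv):
    p=cv2.undistortPoints(np.array(uv,float).reshape(-1,1,2),c['K'],c['D']).reshape(-1,2)
    return np.c_[p[:,0],-p[:,1],-np.ones(len(p))]@c['rotation'].reshape(3,3).T
def onz(c,uv,z):
    d=ray(c,uv); return c['origin']+d*((z-c['origin'][2])/d[:,2:])
def proj(c,P):
    q=(np.atleast_2d(P)-c['origin'])@c['rotation'].reshape(3,3); q=q*[1,-1,-1]
    return cv2.projectPoints(q.astype(float),np.zeros(3),np.zeros(3),c['K'],c['D'])[0].reshape(-1,2)
def save(c,n): cv2.imwrite('pics/'+n,c['image'][...,::-1])
E
python3 - <<'E'
from h import *
for n in('top','side'):
    c=cam(n); save(c,n+'0.png'); print(n,c['fov_y'],c['cx'],c['cy'],c['k1'],c['origin'],c['rotation'])
print(env.get_state())
E
```

```text
pics
top 49.53156351953033 320.58810773597554 237.37888846071996 -0.003908398375913711 [0.50320439 0.00799874 1.11357694] [-0.04419715  0.03716849  0.71013015 -0.70169814]
side 46.62628095201418 327.8444232887148 245.69796135541253 -0.13265741831037953 [-0.09708709 -1.00663113  0.66656097] [ 0.51167322 -0.16856623 -0.24297499  0.80668402]
{'time_s': 0.1, 'joint_positions': array([ 1.15139155e+00,  4.80781610e-01,  1.59677965e+00,  1.59324940e-05,
        1.06512785e+00, -4.66375394e-02]), 'joint_vel': array([-0.00052171, -0.0021051 , -0.00010023, -0.00199784,  0.00180093,
       -0.00059105]), 'joint_torque': array([ 9.37208533e-04, -9.52249217e+01, -4.31045401e+01, -1.65216929e-04,
        5.00973823e-03,  4.79978962e-05]), 'ee_pos': array([0.23657705, 0.60503005, 0.23074011]), 'ee_rot': array([ 1.85310135e-01,  9.82679934e-01, -5.31799230e-04, -1.33373888e-04]), 'contact_force': array([ 0.37240466, -0.91563356, -0.03497469]), 'ft_torque': array([ 0.03782306, -0.01256311, -0.01595666]), 'grip_force': 0.0, 'opening': 0.9962648690118622}
```

View pics/top0.png

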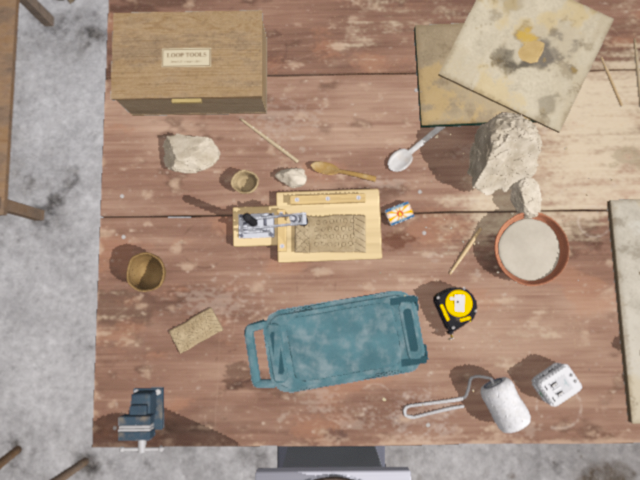

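View pics/side0.png

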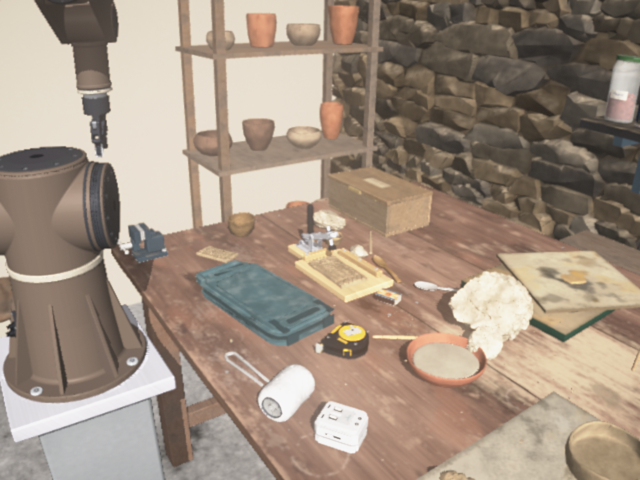

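The top view shows the board at about px (232–382, 190–262). The end fence is along its top (far side), the clamp is at the left (+y), and the tile is at about (295–366, 215–252). Next I'll zoom in on it. `rotation` is a quaternion, so I'll fix the helper first.

```bash
sed -i "s/    f=240/    from scipy.spatial.transform import Rotation as R; c['rotation']=R.from_quat(c['rotation']).as_matrix()\n    f=240/" h.py
python3 - <<'E'
from h import *
c=cam('top'); im=c['image'][180:270,225:390]
cv2.imwrite('pics/crop1.png',cv2.resize(im[...,::-1],None,fx=4.8,fy=4.8,interpolation=cv2.INTER_CUBIC))
s=cam('side'); im=s['image'][190:310,270:410]
cv2.imwrite('pics/crop2.png',cv2.resize(im[...,::-1],None,fx=5,fy=5,interpolation=cv2.INTER_CUBIC))
print(onz(c,[[280,262],[382,260],[380,190]],.018))
E
```

```text
[[ 0.57874141  0.10443471  0.018     ]
 [ 0.58036632 -0.11066145  0.018     ]
 [ 0.73044083 -0.11012143  0.018     ]]
```

View pics/crop1.png

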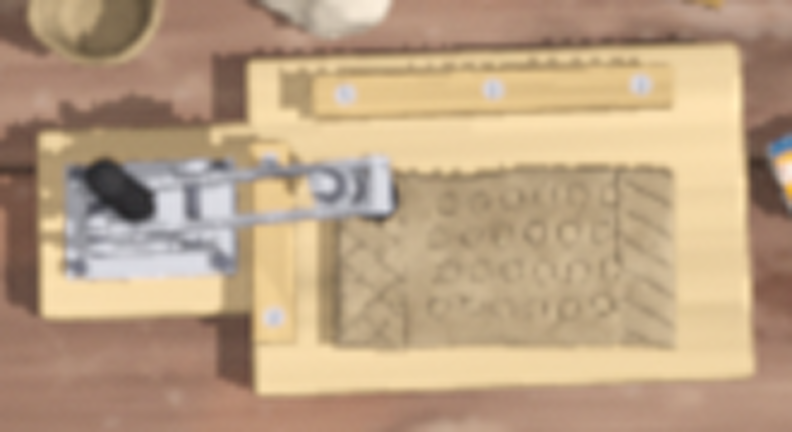

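View pics/crop2.png

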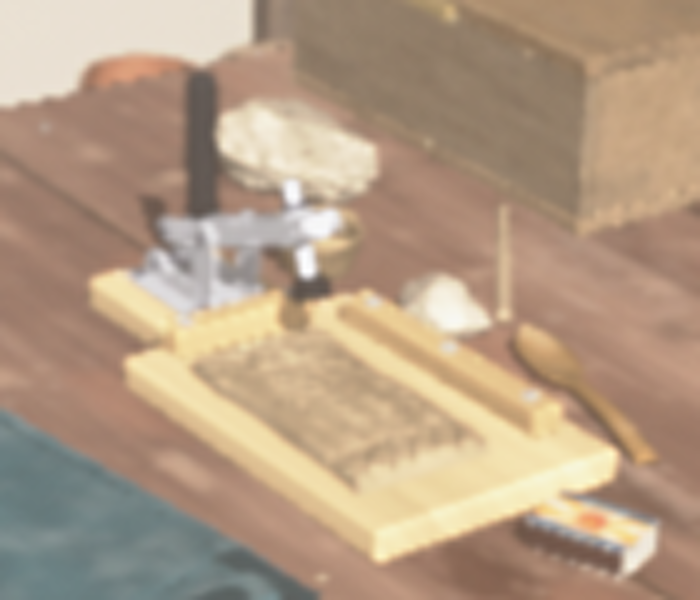

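The top crop gives these corners in crop px:
- **Board:** (258,393), (753,376), (737,43), (248,58).
- **Tile top:** (338,347), (674,347), (672,170).
- **End-fence inner top edge:** from (314,117) to (673,107).

The clamp is open with its handle upright. The grip's top is at about (105,180).

```bash
python3 - <<'E'
from h import *
c=cam('top'); s=cam('side')
q=lambda L:(np.array(L,float)+.5)/4.8-.5+[225,180]
qs=lambda L:(np.array(L,float)+.5)/5-.5+[270,190]
P=np.r_[onz(c,q([[258,393],[753,376],[737,43],[248,58]]),.018),onz(c,q([[314,117],[673,107]]),.034),onz(c,q([[295,343]]),.034)][:,:2]
B=np.array([[-120,20],[-120,-200],[30,-200],[30,20],[0,-10],[0,-170],[-98,0]])/1e3
# rigid fit
a=B-B.mean(0);b=P-P.mean(0)
th=np.arctan2((a[:,0]*b[:,1]-a[:,1]*b[:,0]).sum(),(a*b).sum())
R2=np.array([[np.cos(th),-np.sin(th)],[np.sin(th),np.cos(th)]]);t=P.mean(0)-R2@B.mean(0)
print('th',th,'t',t,'res mm',np.round((P-B@R2.T-t)*1e3,1).tolist())
Q=onz(s,qs([[378,557],[617,455]]),.018)[:,:2]; print('side check',Q,((Q-t)@R2*1e3).round(1))
T=onz(c,q([[338,347],[674,347],[672,170]]),.029)[:,:2]
print('tile in board',((T-t)@R2*1e3).round(1).tolist(),np.linalg.norm(T[0]-T[1]),np.linalg.norm(T[2]-T[1]))
Ts=onz(s,qs([[195,365],[355,487],[482,437]]),.029)[:,:2]; print('tile side',((Ts-t)@R2*1e3).round(1).tolist())
H=np.array([[-.041,.057,.128],[-.041,.085,.0306],[-.041,.18,.067],[-.041,-.039,.054]])
W=np.c_[H[:,:2]@R2.T+t,H[:,2]]; print(W.round(4)); print(proj(c,W).round(1),'crop',((proj(c,W)-[225,180])*4.8).round(),'side crop',((proj(s,W)-[270,190])*5).round())
# case far edge
print('case',onz(c,[[414,292],[247,324]],.041).round(3))
np.savez('b.npz',th=th,t=t)
E
```

```text
th 0.022382569070740387 t [0.69942804 0.09232182] res mm [[0.9, -1.7], [0.8, 0.6], [-0.3, 0.7], [0.8, -0.9], [0.1, -0.7], [-1.1, 1.8], [-1.1, 0.2]]
side check [[ 0.57117895 -0.12709824]
 [ 0.72908141 -0.11021542]] [[-133.1 -216.5]
 [  25.1 -203.2]]
tile in board [[-101.1, -18.1], [-106.1, -164.4], [-28.2, -166.9]] 0.14640106536907302 0.0779788028399026
tile side [[-106.2, -25.8], [-114.5, -173.5], [-32.4, -167.5]]
[[0.6572 0.1484 0.128 ]
 [0.6565 0.1764 0.0306]
 [0.6544 0.2714 0.067 ]
 [0.6593 0.0524 0.054 ]]
[[252.  217.6]
 [245.2 225.1]
 [195.9 224.2]
 [303.6 221.4]] crop [[ 129.  180.]
 [  97.  216.]
 [-140.  212.]
 [ 377.  199.]] side crop [[210. 108.]
 [179. 256.]
 [ 88. 141.]
 [312. 299.]]
case [[ 0.512 -0.172  0.041]
 [ 0.451  0.17   0.041]]
```

```bash
cat > go.py <<'E'
# usage: go.py bx by z(mm, board frame) yawdeg(tool y from board y) -> row numbers
import sys; from h import *
from scipy.spatial.transform import Rotation as R
b=np.load('b.npz'); th=float(b['th']); t=b['t']
s=env.get_state(); p=np.array(s['ee_pos']); Rm=R.from_quat(s['ee_rot'])
R2=np.array([[np.cos(th),-np.sin(th)],[np.sin(th),np.cos(th)]])
y0=Rm.as_matrix()[:,1]
print('now board mm',(R2.T@(p[:2]-t)*1e3).round(1),(p[2]*1e3).round(1),'yaw',round(np.degrees(np.arctan2(y0[1],y0[0])-th)-90,1),'F_board',(R2.T@s['contact_force'][:2]).round(1),s['contact_force'][2].round(1),'open',round(s['opening'],2),'t',s['time_s'],'j6',s['joint_positions'][5].round(2))
if len(sys.argv)>3:
    bx,by,z,yaw=map(float,sys.argv[1:5])
    w=np.r_[R2@[bx/1e3,by/1e3]+t,z/1e3]
    a=np.pi/2+th+np.radians(yaw); Y=np.array([np.cos(a),np.sin(a),0]);Z=np.array([0,0,-1.]);X=np.cross(Y,Z)
    rot=(Rm.inv()*R.from_matrix(np.c_[X,Y,Z])).as_rotvec()
    print('shift',(Rm.inv().apply(w-p)/.15).round(3),'turn',(rot/np.radians(60)).round(3))
E
python3 go.py -130 -95 100 0
```

```text
now board mm [-451.2  523.1] 231.1 yaw -22.6 F_board [-0.2  0.2] -1.0 open 1.0 t 0.3 j6 -0.05
shift [-3.563 -2.979  0.875] turn [-0.    -0.    -0.377]
```

```bash
python3 -m creep '[[[-0.3,-0.25,0],[0,0,-0.1],-1],[[-0.6,-0.5,0],[0,0,-0.2],-1],[[-0.95,-0.8,0],[0,0,-0.377],-1],[[-0.95,-0.8,0],[0,0,-0.377],-1],[[-0.95,-0.8,0],[0,0,-0.377],-1]]'; python3 go.py -130 -95 100 0
```

```text
time_s: 0.92
ee_pos: [0.3262, 0.4416, 0.2316]
ee_rot: [-0.01, 1.0, 0.0, 0.0]
contact_force: [0.1, 0.1, -0.5]
opening: 0.996
grip_force: 0.0
now board mm [-365.4  357.5] 231.6 yaw -0.2 F_board [0.1 0.1] -0.5 open 1.0 t 0.925 j6 -0.71
shift [-1.579 -3.012  0.876] turn [ 0.     0.    -0.003]
```

```bash
python3 -m creep '[[[-0.3,-0.35,0],[0,0,0],-1],[[-0.6,-0.7,0],[0,0,0],-1],[[-0.8,-1,0],[0,0,0],-1],[[-0.8,-1,0],[0,0,0],-1]]'; python3 -m creep '[[[-0.3,-0.35,0],[0,0,0],-1],[[-0.6,-0.7,0],[0,0,0],-1],[[-0.78,-1,0],[0,0,0],-1],[[-0.78,-1,0],[0,0,0],-1]]' >/dev/null;  python3 -m creep '[[[0,-0.35,0.1],[0,0,0],-1],[[0,-0.7,0.3],[0,0,0],-1],[[0,-1,0.5],[0,0,0],-1],[[0,-1,0.8],[0,0,0],-1],[[0,-1,0.8],[0,0,0],-1]]'; python3 go.py -130 -95 12 0
```

```text
time_s: 1.42
ee_pos: [0.451, 0.293, 0.2312]
ee_rot: [-0.009, 1.0, -0.0, 0.0]
contact_force: [-0.2, -0.2, 0.6]
opening: 0.999
grip_force: 0.0
time_s: 2.55
ee_pos: [0.5705, -0.0013, 0.1088]
ee_rot: [-0.011, 1.0, 0.0, -0.003]
contact_force: [0.7, 1.3, 0.7]
opening: 1.001
grip_force: 0.0
now board mm [-130.9  -90.7] 108.8 yaw -0.0 F_board [0.7 1.3] 0.7 open 1.0 t 2.55 j6 -1.65
shift [-0.01  -0.029  0.646] turn [ 0.001 -0.005 -0.   ]
```

```bash
python3 -m creep '[[[0,0,0.2],[0,0,0],-1],[[0,0,0.4],[0,0,0],-1],[[0,0,0.58],[0,0,0],-1],[[0,0,0.645],[0,0,0],-1],[[0,0,0.645],[0,0,0],-1],[[0,0,0.645],[0,0,0],-1]]'; python3 go.py -100 -95 10 0; python3 - <<'E'
from h import *
s=cam('side'); im=s['image'][190:310,270:410]
cv2.imwrite('pics/crop3.png',cv2.resize(im[...,::-1],None,fx=5,fy=5,interpolation=cv2.INTER_CUBIC))
E
```

```text
time_s: 3.3
ee_pos: [0.5735, -0.0026, 0.0159]
ee_rot: [-0.011, 1.0, -0.0, 0.001]
contact_force: [-0.8, -0.2, -0.6]
opening: 0.999
grip_force: 0.0
now board mm [-128.   -92.1] 15.9 yaw -0.0 F_board [-0.8 -0.2] -0.6 open 1.0 t 3.3 j6 -1.65
shift [-0.187 -0.02   0.04 ] turn [-0.     0.002 -0.   ]
```

View pics/crop3.png

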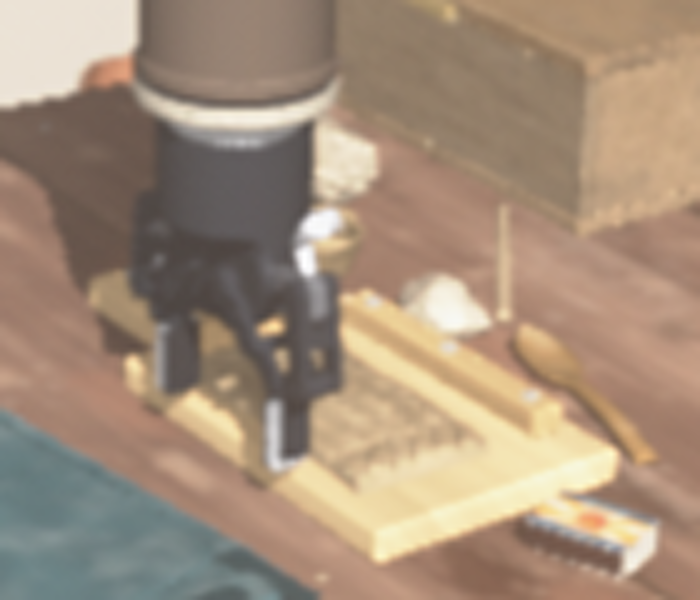

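The open fingertips stand just in front of the tile's near edge, at about crop px (180,385) and (285,465), low over the board's rim. Now I'll lower slightly and push towards the end fence.

```bash
python3 -m creep '[[[0,0,0.039],[0,0,0],-1],[[0,0,0.039],[0,0,0],-1],[[-0.05,0,0.039],[0,0,0],-1],[[-0.1,0,0.039],[0,0,0],-1],[[-0.14,0,0.039],[0,0,0],-1],[[-0.17,0,0.039],[0,0,0],-1],[[-0.19,0,0.039],[0,0,0],-1],[[-0.19,0,0.039],[0,0,0],-1]]'; python3 go.py -93 -92 10 0
```

```text
time_s: 4.35
ee_pos: [0.6015, -0.0023, 0.0087]
ee_rot: [-0.011, 1.0, -0.0, 0.0]
contact_force: [-0.4, -0.6, 0.6]
opening: 1.0
grip_force: 0.0
now board mm [-100.   -92.5] 8.7 yaw -0.0 F_board [-0.4 -0.6] 0.6 open 1.0 t 4.35 j6 -1.65
shift [-0.047  0.003 -0.009] turn [-0.     0.001 -0.   ]
```

```bash
python3 -m creep '[[[-0.015,0,0],[0,0,0],-1],[[-0.03,0,0],[0,0,0],-1]]'|sed -n '2p;4p'; python3 -m creep '[[[-0.01,0,0],[0,0,0],-1],[[-0.02,0,0],[0,0,0],-1]]'|sed -n '2p;4p'; python3 - <<'E'
from h import *
c=cam('top'); im=c['image'][180:270,225:390]
cv2.imwrite('pics/crop4.png',cv2.resize(im[...,::-1],None,fx=4.8,fy=4.8,interpolation=cv2.INTER_CUBIC))
E
python3 go.py
```

```text
ee_pos: [0.6055, -0.0022, 0.0087]
contact_force: [-0.9, -0.8, -0.2]
ee_pos: [0.6086, -0.0022, 0.0087]
contact_force: [-2.0, -0.3, -0.4]
now board mm [-92.7 -92.5] 8.7 yaw -0.0 F_board [0.2 1.3] -0.7 open 1.0 t 4.9 j6 -1.65
```

View pics/crop4.png

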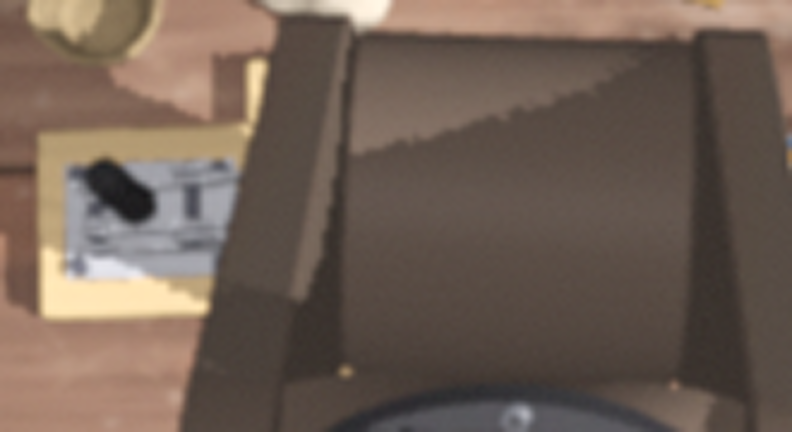

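The arm hides the tile from the top camera, so I'll rely on force and continue in ~2 mm steps.

```bash
for i in 1 ; do python3 -m creep '[[[-0.012,0,0],[0,0,0],-1],[[-0.012,0,0],[0,0,0],-1]]'|sed -n '2p;4p';  python3 -m creep '[[[-0.012,0,0],[0,0,0],-1],[[-0.012,0,0],[0,0,0],-1]]'|sed -n '2p;4p'; done
```

```text
ee_pos: [0.6102, -0.0021, 0.0086]
contact_force: [-2.0, -0.5, 2.0]
ee_pos: [0.6103, -0.0021, 0.0085]
contact_force: [-11.3, -0.9, 7.6]
```

```bash
python3 -m creep '[[[0.1,0,0],[0,0,0],-1],[[0.1,0,-0.1],[0,0,0],-1],[[0.1,0,-0.5],[0,0,0],0],[[-0.2,-0.3,-0.7],[0,0,0.15],1],[[-0.3,-0.6,-0.7],[0,0,0.3],1],[[-0.3,-0.63,-0.7],[0,0,0.5],1],[[-0.3,-0.63,-0.7],[0,0,0.7],1],[[-0.3,-0.63,-0.7],[0,0,0.85],1]]'; python3 go.py -43 -190 100 -90
python3 - <<'E'
from h import *
c=cam('side'); im=c['image'][190:310,270:410]
cv2.imwrite('pics/crop5.png',cv2.resize(im[...,::-1],None,fx=5,fy=5,interpolation=cv2.INTER_CUBIC))
E
```

```text
time_s: 6.4
ee_pos: [0.6599, -0.096, 0.1151]
ee_rot: [0.417, 0.909, 0.0, 0.001]
contact_force: [-0.2, -0.6, 0.1]
opening: -0.001
grip_force: 0.0
now board mm [ -43.8 -187.4] 115.1 yaw -50.6 F_board [-0.2 -0.6] 0.1 open -0.0 t 6.4 j6 -0.9
shift [-0.017 -0.007  0.1  ] turn [0.001 0.001 0.656]
```

View pics/crop5.png

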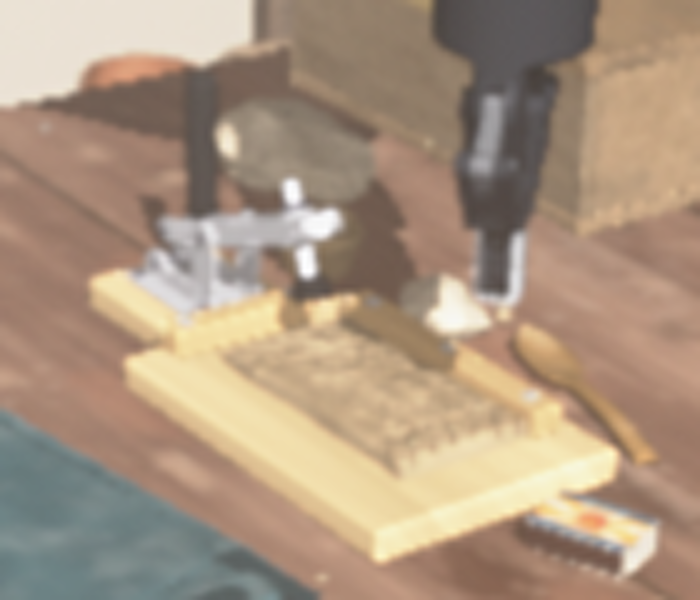

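The tile's far edge now lies along the end fence. Its right edge runs from about crop px (400,465) to (530,420) on the top face.

```bash
python3 -m creep '[[[-0.02,0,0.1],[0,0,0.16],1],[[-0.02,0,0.1],[0,0,0.32],1],[[-0.02,0,0.1],[0,0,0.48],1],[[-0.02,0,0.1],[0,0,0.656],1],[[-0.02,0,0.1],[0,0,0.656],1]]' >/dev/null; python3 go.py -43 -190 22 -90
python3 - <<'E'
from h import *
b=np.load('b.npz');th=float(b['th']);R2=np.array([[np.cos(th),-np.sin(th)],[np.sin(th),np.cos(th)]])
s=cam('side'); print((onz(s,np.array([[398,463],[532,418],[222,350]])/5+[270,190],.029)[:,:2]-b['t'])@R2*1e3)
E
```

```text
now board mm [ -42.  -189.3] 99.6 yaw -89.4 F_board [-0.  -0.1] 0.3 open 0.0 t 7.075 j6 -0.22
shift [-0.004 -0.007  0.517] turn [0.001 0.    0.01 ]
[[ -83.5182     -168.01378246]
 [   0.57492179 -167.75000132]
 [ -85.22894175  -21.51923577]]
```

```bash
python3 -m creep '[[[0,0,0.25],[0,0,0.01],1],[[0,0,0.45],[0,0,0.01],1],[[0,0,0.517],[0,0,0.01],1],[[0,0,0.517],[0,0,0.01],1],[[0.06,0,0.517],[0,0,0.01],1],[[0.1,0,0.517],[0,0,0.01],1],[[0.14,0,0.517],[0,0,0.01],1],[[0.16,0,0.517],[0,0,0.01],1]]'|sed -n '2p;4p'; python3 -m creep '[[[0.014,0,0],[0,0,0],1],[[0.014,0,0],[0,0,0],1]]'|sed -n '2p;4p';  python3 go.py -43 -160 22 -90
```

```text
ee_pos: [0.6608, -0.0735, 0.0216]
contact_force: [0.1, -2.9, 1.9]
ee_pos: [0.6603, -0.0715, 0.0211]
contact_force: [0.3, -0.7, -0.9]
now board mm [ -42.7 -162.9] 21.1 yaw -90.2 F_board [ 0.3 -0.7] -0.9 open -0.0 t 8.375 j6 -0.17
shift [ 0.02  -0.002 -0.006] turn [-0.    -0.    -0.003]
```

```bash
for i in 1; do python3 -m creep '[[[0.012,0,0],[0,0,0],1],[[0.012,0,0],[0,0,0],1]]'|sed -n '2p;4p'; python3 -m creep '[[[0.012,0,0],[0,0,0],1],[[0.012,0,0],[0,0,0],1]]'|sed -n '2p;4p'; done;  python3 go.py
```

```text
ee_pos: [0.6603, -0.0699, 0.021]
contact_force: [-0.0, -0.3, -0.1]
ee_pos: [0.6608, -0.0691, 0.0212]
contact_force: [1.4, -10.3, -1.0]
now board mm [ -42.2 -160.5] 21.2 yaw -90.2 F_board [  1.2 -10.3] -1.0 open -0.0 t 8.875 j6 -0.17
```

```bash
python3 -m creep '[[[-0.08,0,0],[0,0,0],1],[[-0.08,0,-0.1],[0,0,0],1],[[-0.08,0,-0.5],[0,0,-0.15],1],[[0,-0.3,-0.65],[0,0,-0.33],0],[[0.2,-0.55,-0.65],[0,0,-0.5],-1],[[0.43,-0.6,-0.65],[0,0,-0.68],-1],[[0.43,-0.6,-0.65],[0,0,-0.86],-1],[[0.43,-0.6,-0.65],[0,0,-1],-1]]'>/dev/null; python3 go.py -115 -93 120 0
```

```text
now board mm [-132.3  -94.1] 119.9 yaw -29.9 F_board [-0.1  0.1] 0.0 open 1.0 t 9.875 j6 -1.13
shift [-0.096  0.064 -0.001] turn [ 0.     0.001 -0.498]
```

```bash
python3 -m creep '[[[-0.09,0.06,0],[0,0,-0.17],-1],[[-0.09,0.06,0],[0,0,-0.34],-1],[[-0.09,0.06,0],[0,0,-0.498],-1],[[-0.09,0.06,0.3],[0,0,-0.498],-1],[[-0.09,0.06,0.6],[0,0,-0.498],-1],[[-0.09,0.06,0.735],[0,0,-0.498],-1],[[-0.09,0.06,0.735],[0,0,-0.498],-1]]'>/dev/null; python3 go.py -94 -93 9 0
```

```text
now board mm [-117.   -93.6] 7.8 yaw -0.3 F_board [-0. -1.] -0.1 open 1.0 t 10.75 j6 -1.65
shift [-0.154  0.005 -0.008] turn [ 0.    -0.002 -0.006]
```

```bash
python3 -m creep '[[[-0.06,0,-0.005],[0,0,0],-1],[[-0.11,0,-0.005],[0,0,0],-1],[[-0.15,0,-0.005],[0,0,0],-1],[[-0.15,0,-0.005],[0,0,0],-1]]'|sed -n '2p;4p'; python3 -m creep '[[[-0.012,0,0],[0,0,0],-1],[[-0.012,0,0],[0,0,0],-1]]'|sed -n '2p;4p'; python3 -m creep '[[[-0.012,0,0],[0,0,0],-1],[[-0.012,0,0],[0,0,0],-1]]'|sed -n '2p;4p'; python3 go.py
```

```text
ee_pos: [0.6087, -0.0037, 0.0096]
contact_force: [-0.3, -0.8, -0.4]
ee_pos: [0.6096, -0.0036, 0.0091]
contact_force: [-0.3, -0.8, -0.7]
ee_pos: [0.6101, -0.0035, 0.0089]
contact_force: [-5.2, -0.3, 2.9]
now board mm [-91.4 -93.8] 8.9 yaw -0.3 F_board [-5.3 -0.2] 2.9 open 1.0 t 11.75 j6 -1.64
```

The tile is seated on both fences: contact came at the same place as before. I'll retreat and go up beside the clamp's handle.

```bash
python3 -m creep '[[[0.1,0,0],[0,0,0],-1],[[0.1,0,-0.1],[0,0,0],-1],[[0.1,0,-0.5],[0,0,0],0],[[0.1,0,-0.87],[0,0,0.17],1],[[0.1,0,-0.87],[0,0,0.34],1],[[0.1,0,-0.87],[0,0,0.5],1],[[0.1,0,-0.87],[0,0,0.67],1],[[0.1,0,-0.87],[0,0,0.85],1]]'>/dev/null; python3 go.py -41 20 140 -90
python3 - <<'E'
from h import *
c=cam('side'); im=c['image'][190:310,270:410]
cv2.imwrite('pics/crop6.png',cv2.resize(im[...,::-1],None,fx=5,fy=5,interpolation=cv2.INTER_CUBIC))
E
```

```text
now board mm [-104.8  -93.9] 141.0 yaw -51.6 F_board [-0.3  0.4] 0.1 open 0.0 t 12.75 j6 -0.75
shift [0.331 0.805 0.007] turn [0.001 0.001 0.64 ]
```

View pics/crop6.png

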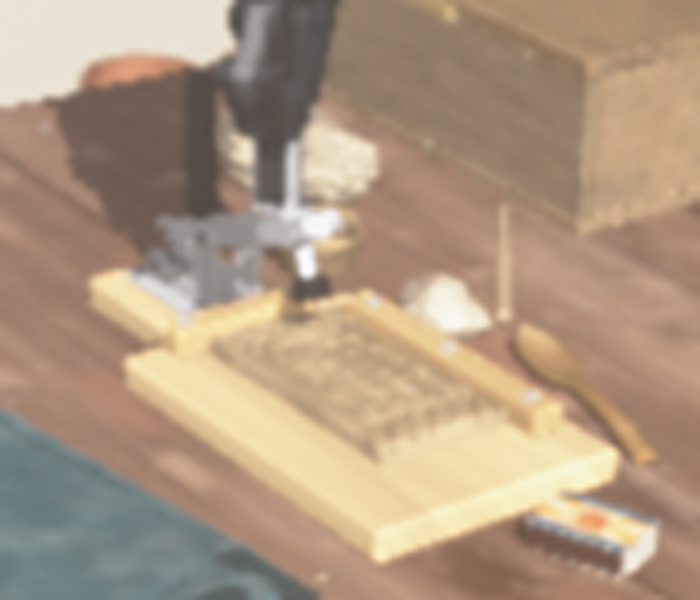

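The tile sits in the corner against both fences, with its right edge at about crop px (378,450)–(510,410) and its left edge up against the side fence. The bystanders haven't moved. Next is the handle.

```bash
python3 -m creep '[[[0,0,0],[0,0,0.16],1],[[0.1,0.3,0],[0,0,0.32],1],[[0.2,0.6,0],[0,0,0.48],1],[[0.331,0.805,0],[0,0,0.64],1],[[0.331,0.805,0],[0,0,0.64],1],[[0.331,0.805,0],[0,0,0.64],1]]'>/dev/null; python3 go.py -41 46 128 -90
```

```text
now board mm [-42.2  20.1] 140.1 yaw -89.4 F_board [-0.   0.5] -0.2 open -0.0 t 13.55 j6 0.09
shift [0.172 0.01  0.081] turn [0.   0.   0.01]
```

```bash
python3 -m creep '[[[0.06,0.008,0.08],[0,0,0.01],1],[[0.13,0.008,0.08],[0,0,0.01],1],[[0.2,0.008,0.07],[0,0,0.01],1],[[0.3,0.008,0.06],[0,0,0.01],1],[[0.38,0.008,0.06],[0,0,0.01],1],[[0.44,0.008,0.06],[0,0,0.01],1]]'; python3 go.py -41 124.4 118.6 -90;python3 - <<'E'
from h import *
c=cam('side'); im=c['image'][150:270,250:390]
cv2.imwrite('pics/crop7.png',cv2.resize(im[...,::-1],None,fx=5,fy=5,interpolation=cv2.INTER_CUBIC))
E
```

```text
time_s: 14.3
ee_pos: [0.6564, 0.1789, 0.1308]
ee_rot: [0.701, 0.714, 0.0, 0.0]
contact_force: [-0.2, -0.7, -0.1]
opening: 0.003
grip_force: 0.2
now board mm [-41.1  87.6] 130.8 yaw -90.2 F_board [-0.2 -0.7] -0.1 open 0.0 t 14.3 j6 0.2
shift [ 0.246 -0.001  0.081] turn [ 0.    -0.    -0.004]
```

View pics/crop7.png

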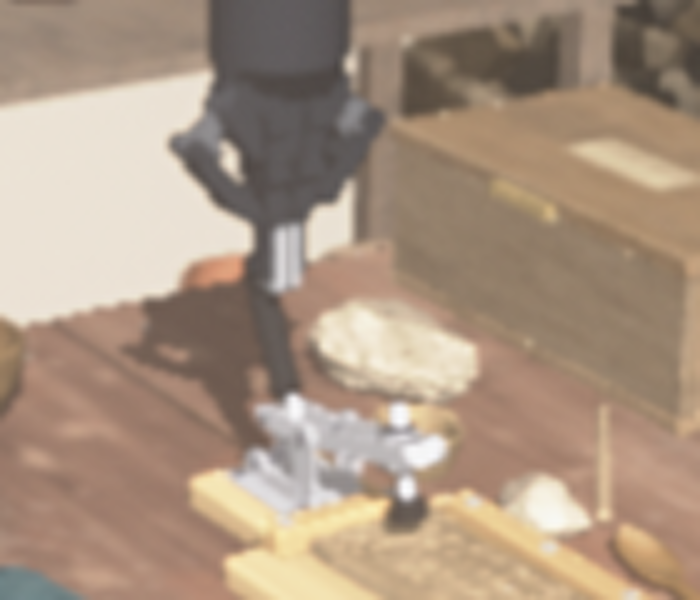

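The handle is tilting with the fingertip: the grip runs from about crop px (290,395) to (262,290), and the finger is on its tile side. I'll keep following the arc.

```bash
python3 -m creep '[[[0.06,0,0.01],[0,0,0],1],[[0.121,0,0.026],[0,0,0],1],[[0.185,0,0.05],[0,0,0],1],[[0.245,0,0.081],[0,0,0],1],[[0.3,0,0.12],[0,0,0],1],[[0.355,0,0.16],[0,0,0],1],[[0.39,0,0.195],[0,0,0],1],[[0.426,0,0.233],[0,0,0],1]]'|sed -n '2p;4p'; python3 go.py -41 168.7 66.9 -90
```

```text
ee_pos: [0.6553, 0.2423, 0.0956]
contact_force: [-0.4, 1.7, 5.9]
now board mm [-40.7 150.9] 95.6 yaw -90.3 F_board [-0.4  1.7] 5.9 open 0.0 t 15.35 j6 0.29
shift [ 0.118 -0.002  0.191] turn [ 0.    -0.    -0.004]
```

```bash
python3 -m creep '[[[0.03,0,0.035],[0,0,0],1],[[0.057,0,0.07],[0,0,0],1],[[0.078,0,0.105],[0,0,0],1],[[0.096,0,0.139],[0,0,0],1],[[0.108,0,0.165],[0,0,0],1],[[0.116,0,0.185],[0,0,0],1],[[0.118,0,0.195],[0,0,0],1],[[0.118,0,0.195],[0,0,0],1]]'|sed -n '2p;4p'; python3 go.py
```

```text
ee_pos: [0.655, 0.2594, 0.0665]
contact_force: [0.2, 0.0, 0.2]
now board mm [-40.7 168. ] 66.5 yaw -90.3 F_board [0.2 0. ] 0.2 open 0.0 t 16.35 j6 0.32
```

```bash
python3 -m creep '[[[0,0,-0.3],[0,0,0],1],[[0,0,-0.7],[0,0,0],1],[[0.3,0,-0.9],[0,0,0],1],[[0.6,-0.3,-0.9],[0,0,0],1],[[0.9,-0.6,-0.9],[0,0,0],1],[[1,-0.8,-0.9],[0,0,0],1]]'>/dev/null; python3 -m creep '[[[0.3,-0.3,0],[0,0,0],1],[[0.6,-0.6,0],[0,0,0],1],[[0.8,-0.9,0],[0,0,0],1],[[0.8,-0.9,0],[0,0,0],1]]'; python3 - <<'E'
from h import *
b=np.load('b.npz');th=float(b['th']);R2=np.array([[np.cos(th),-np.sin(th)],[np.sin(th),np.cos(th)]])
c=cam('top'); s=cam('side'); save(c,'topF.png'); save(s,'sideF.png')
a=cv2.resize(c['image'][165:270,185:425],None,fx=3.3,fy=3.0,interpolation=cv2.INTER_CUBIC)[:, :792]
d=cv2.resize(s['image'][200:310,255:415],None,fx=2.5,fy=2.5,interpolation=cv2.INTER_CUBIC)
o=np.zeros((600,800,3),np.uint8); o[:a.shape[0],:a.shape[1]]=a; o[320:320+d.shape[0],:d.shape[1]]=d
cv2.imwrite('pics/final.png',o[...,::-1])
for n,C in(('top0',c),('side0',s)):
    i=cv2.imread(f'pics/{n}.png'); # change check
P=np.array([[-.041,.18,.067],[-.041,-.03,.029],[-.0,-.15,.029],[-.082,-.15,.029]]); W=np.c_[P[:,:2]@R2.T+b['t'],P[:,2]]
print('pred top',((proj(c,W)-[185,165])*[3.3,3]).round(),'side',((proj(s,W)-[255,200])*2.5+[0,320]).round())
E
```

```text
time_s: 17.6
ee_pos: [0.3919, 0.527, 0.2017]
ee_rot: [0.699, 0.715, -0.0, -0.0]
contact_force: [0.4, -0.4, -0.1]
opening: 0.0
grip_force: 0.0
pred top [[ 36. 178.]
 [379. 175.]
 [564. 111.]
 [570. 227.]] side [[ 81. 365.]
 [188. 463.]
 [292. 497.]
 [226. 519.]]
```

View pics/final.png

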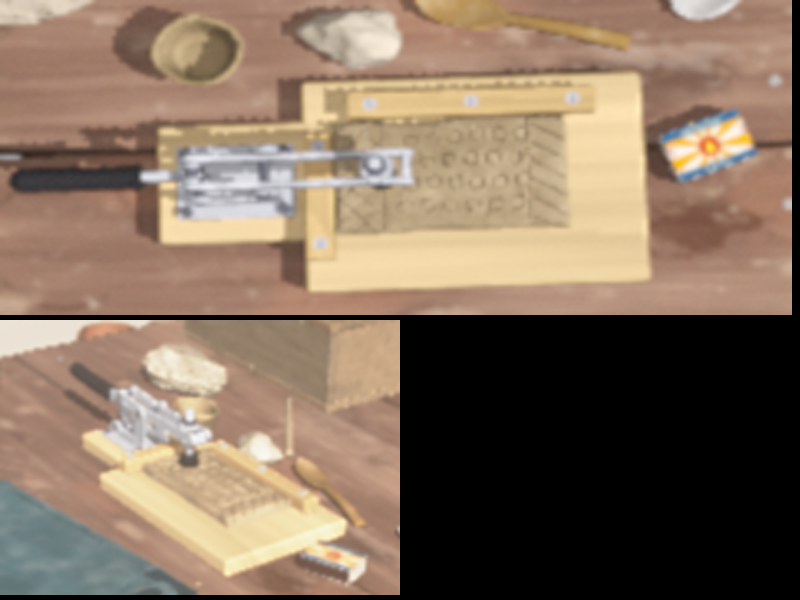

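The handle lies level along +y (top px 12–140, 180), where the locked position was predicted. The foot is on the tile, and the tile's edges are at the fences with its right corners at (565,115) and (568,227), as predicted. The bystanders are where they were and the robot is clear, so I'm handing in.

```bash
python3 -c "
from plant import env
print(env.sign_off())"
```

```text
the job is handed in; nothing more can be done
None
```

The job is handed in: the tile was pushed flush into the corner of both fences, the toggle clamp is locked with its foot on the tile, nothing else on the table moved as far as the pictures show, and the robot stands clear.

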